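# Lock the capsule bed with its quarter-turn key

## Robot

A 6-joint arm with a two-finger parallel gripper is mounted at the origin on the work surface. World frame = base frame: x ahead of the robot, y to its left, z up, the work surface at z = 0. Lengths are in m, angles in rad, forces in N, time in s.
With the tool pointing down it reaches from about 0.375 to 0.9 m from the base axis. Payload 3.1 kg.
Tool frame: the origin (TCP) lies at the centre of the arm's flange, where the gripper is bolted on; the fingertips stand 182 mm ahead of it and the grasp point (between the pads) lies 164 mm ahead of it; z points along the fingers, y is the line along which they close (so a half turn about z gives the same grasp; the last joint's range is limited). The gripper opens to 87 mm and grips with 3 to 60 N. Pads are 19 mm wide; open, the fingers measure 117 mm over their backs; the gripper's body (75 mm by 190 mm) begins 51 mm behind the grasp point.
Start: joints at [1.022, 0.527, 1.433, -0, 1.181, -0.178], TCP at [0.226, 0.583, 0.405] pointing down, gripper open.
Joint ranges: [-3.08, 3.08], [-0.75, 2.2], [0.22, 2.44], [-1.43, 4.57], [0, 2.65], [-2.85, 2.85]. Speed limits (rad/s): [2.79, 2.79, 3.14, 3.14, 3.14, 3.14].

## Interface

Orientations are given as a unit quaternion [x, y, z, w].
In Python, from rig import * gives the robot as it stands.
- The arm moves only by the tool move_arm, never from a script. Its argument "commands" is a list that holds one entry, the list of rows, each a list of 6 numbers: the shift along the tool's x, y, z in units of 40 mm (1.0 is 40 mm), then the turn, a rotation vector about the tool's x, y, z in rad. A call has 1 to 12 rows; each row is the pose to reach, as a shift and turn from the pose commanded when the call began, along the tool's axes at that moment; what a row does not reach only later rows make up. A row lasts 1/8 s, in which the tool goes at most 62.5 mm and 10.7 degrees, less where a joint would pass 70% of its speed; a pose out of reach is approached as far as the arm can. A call with a gripper value outside its range is refused whole. "claw" is the closure, from -1 (fully open) to 1 (shut), so that 0 is half open, set as the call begins (left out, the last holds). The fingers move at their own pace and stop on an object; "squeeze" is the grip in N (left out, the last holds). Time passes only in rows, so rows that repeat a pose let the fingers close. It gives the time, the measured TCP pose, the force, the opening and the grip force at its end, in the units of the state.
- get_obs(): the state, without advancing time (a new reading comes with each control period).
- camera(name): name is "scene" or "top" or "wrist"; returns a dict with "pixels" (400x640x3 uint8, blue, green, red), "range_z" (400x640 float32, m along the optical axis (not along the pixel's ray), 0 where there is no reading), "camera_matrix" (3x3 intrinsics, pixels), "D" ([k1, k2, p1, p2, k3] as OpenCV has them; the pictures are not rectified), "extrinsics" (4x4, takes a point from world to camera coordinates). Camera axes: x right, y up, looking along -z (the intrinsics and any distortion apply to the point x, -y, -z); pixel columns grow to the right and rows downward; lengths in m; the calibration is good to about 2 mm. A picture is of the moment at which its call begins.
- hand_in(): hands the job in; it is judged then, once.
The state is a dict: "time": time; "q": joint angles; "joint_velocities": joint speeds; "joint_torque": joint torques, N m; "position": TCP position; "tool_rot": TCP orientation; "ft_force": force on the tool from outside, world axes, zero at the start; "moment": the same for the moment, N m; "grip_width": finger opening in m; "grip_force": force on a finger pad.
Only numpy, scipy, OpenCV 4.12 (cv2) and the standard library are available. Lean on these libraries where they do the work, as an engineer would, in place of code of your own. Each camera call takes 0.05 s, during which the arm holds its last target. There are 200 camera calls.

## Task

Take the steel locking key (the piece with the flat bar grip) out of the grey caddy, push it down into the slot of the free lock block at the front of the capsule bed, against the spring, and give it a quarter turn, either way, so that it stays locked upright with its grip crosswise to the slot like the key in the other block. Let go of it, and leave the other pieces in the caddy and everything else on the bench undisturbed.

Things in the scene. Friction and masses are not known exactly. Their poses are not given: they have to be found in the camera images.
- key: Steel locking key, 62 mm tall, standing in one pocket of the caddy; the only loose piece there with a flat bar grip. Origin: centre of underside, z up the stem, x along its bars. Foot bar 34 (x) x 10 (y) x 8 mm; stem 10 mm dia; collar 28 mm dia at z 21-26 mm; grip bar at z 36-62 mm. A half turn about z gives the same shape. 90 g nominal.
- key_grip (a point): Centre of the key's flat grip bar, 49 mm above the key's origin. The bar is 40 (x) x 12 (y) x 26 (z) mm, parallel to the foot bar.
- caddy: Grey caddy, fixed, 236 (x) x 70 (y) x 24 mm high; origin at centre of underside. Three pockets in a row along x, 75 mm apart, about 38 x 14 mm, 16 mm deep (floor at z = 8 mm). The three loose pieces stand in them in any order, their feet along x.
- pin: Steel locating pin in the caddy, round knob head 26 mm dia, 58 mm tall; not wanted, leave it standing.
- tamper: Steel tamper in the caddy, flat disc head 36 mm dia, 50 mm tall; not wanted, leave it standing.
- dock: The free lock block, at one of the two corners of the bed's side towards the robot: fixed hollow aluminium block 70 x 70 x 50 mm. Origin: centre of underside, z up, x along its slot. Top plate 8 mm thick (z 42-50 mm). Inside, a sprung pad meets the key's foot.
- slot (a point): Centre of the free block's slot at its mouth, 50 mm above the block's origin, axes as the block. Through slot 40 (x) x 15 (y) mm, edges chamfered. Key origin below this: 11 mm = just rests on the pad, not locked; over 16 mm = foot bar clear under the plate, can turn; 21 mm = collar on the plate. Turned and let go, it springs back to 16 mm and is held there.
- spring_pad (a joint): Sprung pad inside the free lock block: 0 = up, grows to 0.014 m as it is pushed down. Pushing takes 2 N at 0, 4 N at 0.005 (locked key), 6 N at 0.010 (collar on the plate).
- taken_dock: The other lock block, the same, at the other corner, with its key already locked in it (grip bar crosswise to the slot, top at 96 mm). Fixed.
- bed: White capsule-filling bed with frosted capsule bodies, fixed, 220 (x) x 300 (y) mm, top at 48 mm, capsules and posts to 60 mm; origin at centre of underside. The lock blocks stand at its -x side, centres at x = -146 mm, y = +90 and -90 mm.
- tape: cream tape roll, 90 mm across, 25 mm tall; a bystander, leave it alone
- brush: wooden-handled brush lying on the bench; a bystander, leave it alone
- spatula: spatula lying on the bench; a bystander, leave it alone
- beaker: clear cup, 66 mm across, 85 mm tall; a bystander, leave it alone
- dish: white dish, 100 mm across, 18 mm tall; a bystander, leave it alone
Mind the look-alikes: they are no part of the job. What is shaped like the dock but green or red is not meant.

How it is judged:
On the way, in this order (a step that is already met when the one before it is completed fails the run):
1. the key is lifted out of the caddy, clear of it (z of key in the frame of caddy above 0.045 m), for 0.1 s.
2. the key is pushed down through the slot of the free block against the spring, its foot bar clear below the plate (horizontal distance between key and dock below 0.008 m and z of key in the frame of dock between 0.02 and 0.035 m and value of joint spring_pad above 0.0035 m and angle between key's own z axis and vertical below 0.15 rad), for 0.05 s.
At the end, for the whole second after the job is handed in: The key is at rest, upright within 0.12 rad, in the free block, within 8 mm of the slot's centre, its origin 20 to 36.5 mm above the block's underside, the sprung pad held down over 3 mm, its grip at least 1.1 rad from the slot's direction, either way (a quarter turn is 1.57) (horizontal distance between key and dock below 0.008 m and z of key in the frame of dock between 0.02 and 0.0365 m and value of joint spring_pad above 0.003 m and angle between the x axis of key and the x axis of dock, either way round above 1.1 rad and angle between key's own z axis and vertical below 0.12 rad and linear speed of key below 0.02 m/s and angular speed of key below 0.2 rad/s); the robot touches nothing.
It fails at once if the pin or the tamper is tipped over or taken from its pocket (distance of any of pin, tamper from where it was at the start of the episode above 0.02 m or angle between any of pin, tamper's own z axis and vertical above 0.5 rad).
It fails at once if a bystander on the bench is moved more than 30 mm (distance of any of tape, brush, spatula, beaker, dish from where it was at the start of the episode above 0.03 m).
It also fails if it takes over 45 s, if anything falls off the work surface, if the arm or the gripper's body presses on something with over 40 N, if the wrist force passes 120 N, or if a joint passes its speed limit or range.

## Working session

There is one attempt and no reset: what is moved stays moved. The work goes in short steps, Python scripts to look and compute and a tool call to move; the robot and the scene stay as the last step left them, time stands still between calls to the robot, and variables do not carry over. Pictures are saved under pics/ and viewed, at most 10 in all, crops included, and the job is handed in when it is done.

Besides the shell and the picture viewer there is one more tool, called as a command line: name --argument value ..., lists and objects as JSON in quotes. move_arm: Moves the arm, as the interface text tells. Its arguments: {"type":"object","properties":{"commands":{"type":"array","items":{"type":"array","items":{"type":"array","items":{"type":"number"}}}},"claw":{"type":"number"},"squeeze":{"type":"number"}},"required":["commands"]}

```bash
mkdir -p pics
cat > h.py <<'E'
from rig import *
import numpy as np, cv2
from scipy.spatial.transform import Rotation as R
def snap(n,f):
    c=camera(n); c={k:np.array(v) for k,v in c.items()}; np.savez('/tmp/'+f+'.npz',**c); cv2.imwrite('pics/'+f+'.png',c['pixels']); return c
def load(f): return dict(np.load('/tmp/'+f+'.npz'))
def ray(c,uv):
    p=cv2.undistortPoints(np.array(uv,float).reshape(-1,1,2),c['camera_matrix'],c['D']).reshape(-1,2)
    d=np.c_[p[:,0],-p[:,1],-np.ones(len(p))]; E=c['extrinsics']
    return -E[:3,:3].T@E[:3,3], d@E[:3,:3]
def onz(c,uv,z):
    o,d=ray(c,uv); return o+d*((z-o[2])/d[:,2])[:,None]
def cloud(c):
    h,w=c['range_z'].shape; uv=np.stack(np.meshgrid(np.arange(w),np.arange(h)),-1).reshape(-1,2)
    o,d=ray(c,uv); return (o+d*c['range_z'].reshape(-1,1)).reshape(h,w,3)
E
python3 - <<'E'
from h import *
for n in('scene','top'): c=snap(n,n+'0')
o=get_obs();print({k:np.round(v,3) for k,v in o.items()})
E
```

```text
{'time': np.float64(0.1), 'q': array([ 1.021,  0.528,  1.434,  0.   ,  1.181, -0.179]), 'joint_velocities': array([-0.   , -0.003, -0.002, -0.   ,  0.002,  0.   ]), 'joint_torque': array([ -0.   , -44.099, -17.715,   0.063,   0.053,  -0.   ]), 'position': array([0.226, 0.582, 0.404]), 'tool_rot': array([ 0.184,  0.983, -0.001, -0.   ]), 'ft_force': array([ 0.004, -0.178, -0.547]), 'moment': array([ 0.006,  0.008, -0.049]), 'grip_force': np.float64(0.0), 'grip_width': np.float64(0.087)}
```

View pics/top0.png

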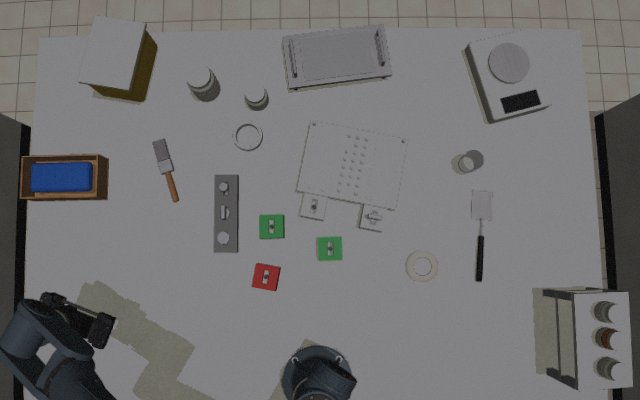

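View pics/scene0.png

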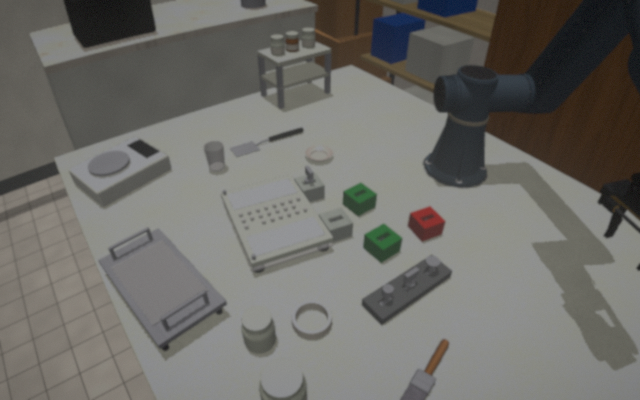

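The free block is at about (313,206) in the top view; the other block, at (373,216), already holds a key. The caddy is at about (226,213), and the middle piece looks like the bar grip. I'll zoom in and get rough positions.

Run:
```python
from h import *
c=load('top0'); P=cloud(c)
cv2.imwrite('pics/z1.png',cv2.resize(c['pixels'][160:270,200:400],None,fx=4,fy=4,interpolation=cv2.INTER_CUBIC))
for n,uv,z in [('caddy ends',(226,175),.024),('',(226,252),.024),('p1',(223,187),.06),('p2',(224,212),.065),('p3',(223,238),.06),('dock',(313,206),.05),('taken',(373,216),.09)]:
    print(n,onz(c,[uv],z).round(3),P[uv[1],uv[0]].round(3))
```

```text
caddy ends [[0.621 0.266 0.024]] [0.621 0.266 0.022]
 [[0.388 0.266 0.024]] [0.388 0.27  0.003]
p1 [[0.579 0.268 0.06 ]] [0.578 0.266 0.069]
p2 [[0.505 0.264 0.065]] [0.505 0.263 0.067]
p3 [[0.429 0.268 0.06 ]] [0.429 0.268 0.059]
dock [[0.519 0.003 0.05 ]] [0.52  0.003 0.037]
taken [[ 0.482 -0.17   0.09 ]] [ 0.482 -0.17   0.095]
```

View pics/z1.png

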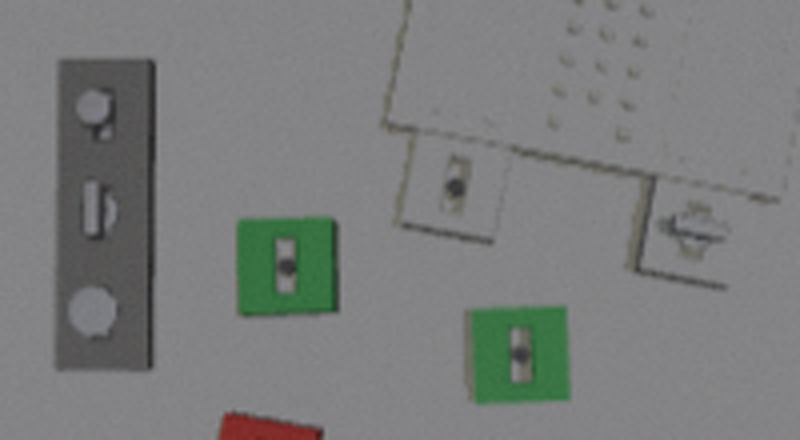

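Pixel (224,212) is the middle piece in the caddy. It has the flat bar, so it's the key, with the bar along world x. The next move hovers above it.

```bash
cat >> h.py <<'E'
def goto(p,ya,flip=None):
    "rows to bring TCP to p with tool y along world angle ya (mod pi)"
    o=get_obs(); R0=R.from_quat(o['tool_rot']); best=None
    for a in((ya,ya+np.pi) if flip is None else (ya+np.pi*flip,)):
        y=np.array([np.cos(a),np.sin(a),0]);z=np.array([0,0,-1.]);x=np.cross(y,z)
        v=(R0.inv()*R.from_matrix(np.c_[x,y,z])).as_rotvec()
        if best is None or np.linalg.norm(v)<np.linalg.norm(best): best=v
    s=R0.inv().apply(np.array(p)-o['position'])
    print('row',np.r_[s/.04,best].round(3),'dist',np.linalg.norm(s).round(3),'rows',np.linalg.norm(s)/.0625,np.degrees(np.linalg.norm(best))/10.7,'q',o['q'].round(2))
E
python3 - <<'E'
from h import *
goto([.505,.264,.35],np.pi/2)
E
```

```text
row [-9.378e+00 -4.889e+00  1.353e+00 -2.000e-03 -1.000e-03 -3.710e-01] dist 0.426 rows 6.823332776942876 1.9857708207780502 q [ 1.02  0.53  1.43  0.    1.18 -0.18]
```

move_arm --commands '[[[-1.5, -0.8, 0.2, 0, 0, -0.1], [-3, -1.6, 0.4, 0, 0, -0.2], [-4.4, -2.3, 0.6, 0, 0, -0.3], [-5.8, -3, 0.8, 0, 0, -0.371], [-7.2, -3.7, 1, 0, 0, -0.371], [-8.4, -4.35, 1.2, 0, 0, -0.371], [-9.38, -4.89, 1.35, 0, 0, -0.371], [-9.38, -4.89, 1.35, 0, 0, -0.371], [-9.38, -4.89, 1.35, 0, 0, -0.371], [-9.38, -4.89, 1.35, 0, 0, -0.371]]]' --claw -1 --squeeze 30

```text
time: 1.35
position: [0.5042, 0.2653, 0.3508]
tool_rot: [-0.001, 1.0, 0.0, -0.0]
ft_force: [0.4, -0.7, 0.3]
grip_width: 0.0868
grip_force: 0.0
```

Run:
```python
from h import *
c=snap('wrist','w1');P=cloud(c)
m=(P[...,2]>.055)&(P[...,2]<.085)&(c['range_z']>0)&(abs(P[...,0]-.505)<.04)&(abs(P[...,1]-.264)<.04)
q=P[m];print(len(q),q.mean(0),np.median(q,0))
t=q[q[:,2]>.064]
print(cv2.minAreaRect(t[:,:2].astype(np.float32)*1000) if len(t) else 0)
goto([.505,.264,.35],np.pi/2)
```

```text
502 [0.50165648 0.26414522 0.06961975] [0.5012375  0.26457836 0.0701873 ]
((503.57733154296875, 264.23968505859375), (10.91280746459961, 39.860721588134766), 89.82988739013672)
row [-0.018 -0.035  0.022  0.    -0.     0.002] dist 0.002 rows 0.028787512829069137 0.012274366663050613 q [ 0.29  0.52  1.63  0.    0.99 -1.28]
```

View pics/w1.png

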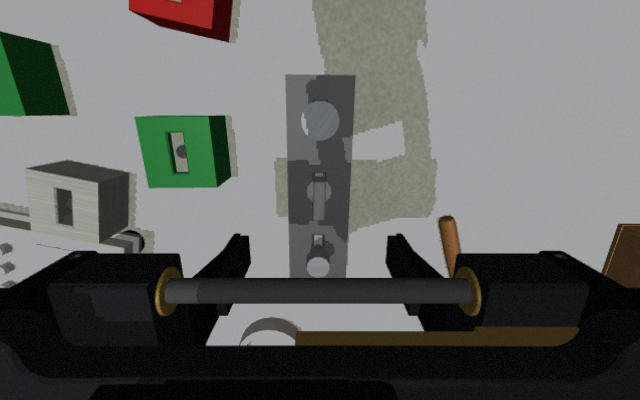

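The key's bar is at (319,200). It measures 40 x 11 mm with its top at 70 mm, as expected, and is centred at (0.5036, 0.2642). I'll descend and grip it.

move_arm --commands '[[[0.015, -0.025, 1.2, 0, 0, 0], [0.015, -0.025, 2.2, 0, 0, 0], [0.015, -0.025, 2.9, 0, 0, 0], [0.015, -0.025, 3.2, 0, 0, 0], [0.015, -0.025, 3.2, 0, 0, 0], [0.015, -0.025, 3.2, 0, 0, 0]]]'

```text
time: 2.15
position: [0.505, 0.2637, 0.2239]
tool_rot: [-0.0, 1.0, 0.0, 0.001]
ft_force: [-0.1, 0.4, -0.4]
grip_width: 0.0873
grip_force: 0.0
```

move_arm --commands '[[[0, 0, 0, 0, 0, 0], [0, 0, 0, 0, 0, 0], [0, 0, 0, 0, 0, 0], [0, 0, 0, 0, 0, 0], [0, 0, 0, 0, 0, 0], [0, 0, 0, 0, 0, 0], [0, 0, 0, 0, 0, 0], [0, 0, 0, 0, 0, 0]]]' --claw 1 --squeeze 35

```text
time: 3.15
position: [0.5047, 0.2633, 0.2227]
tool_rot: [-0.0, 1.0, 0.0, -0.0]
ft_force: [-0.8, -0.0, -0.7]
grip_width: 0.0149
grip_force: 0.0
```

move_arm --commands '[[[0, 0, 0, 0, 0, 0], [0, 0, 0, 0, 0, 0], [0, 0, 0, 0, 0, 0]]]'

```text
time: 3.52
position: [0.5046, 0.2636, 0.2227]
tool_rot: [0.0, 1.0, 0.0, 0.0]
ft_force: [-0.1, 3.6, -1.1]
grip_width: 0.0116
grip_force: 35.0
```

move_arm --commands '[[[0, 0, -0.5, 0, 0, 0], [0, 0, -1.2, 0, 0, 0], [0, 0, -2.2, 0, 0, 0], [0, 0, -3.2, 0, 0, 0], [0, 0, -3.2, 0, 0, 0], [0, 0, -3.2, 0, 0, 0]]]'

```text
time: 4.28
position: [0.5041, 0.2628, 0.3502]
tool_rot: [-0.0, 1.0, -0.001, -0.001]
ft_force: [-0.6, 0.2, -0.5]
grip_width: 0.0115
grip_force: 35.0
```

Run:
```python
from h import *
c=snap('wrist','w2');t=snap('top','t2');s=snap('scene','s2')
P=cloud(c)
from scipy import ndimage as N
for n,cc in(('w',c),('t',t)):
    Q=cloud(cc)
    m=(abs(Q[...,2]-.050)<.005)&(cc['range_z']>0)&(abs(Q[...,0]-.519)<.06)&(abs(Q[...,1]-.003)<.06)
    q=Q[m];print(n,len(q)); 
    if len(q)>50: print(cv2.minAreaRect(q[:,:2].astype(np.float32)*1000),q.mean(0))
z=t['pixels'][180:240,290:400]
cv2.imwrite('pics/z2.png',np.vstack([cv2.resize(c['pixels'],(640,400)) ]))
o=get_obs();print(o['position'],o['grip_width'],o['grip_force'],o['ft_force'])
```

```text
w 6021
((526.8973999023438, -4.167572021484375), (105.60187530517578, 104.17269134521484), 89.98307800292969) [ 0.52916411 -0.00434162  0.04971256]
t 661
((529.1636352539062, -1.9932632446289062), (104.3653564453125, 99.34123992919922), 88.85179901123047) [ 0.53695155 -0.00405873  0.05012329]
[0.50414841 0.26294664 0.34917042] 0.011641084145949079 34.99895799905062 [-0.27236346  0.47974042 -0.75119348]
```

View pics/z2.png

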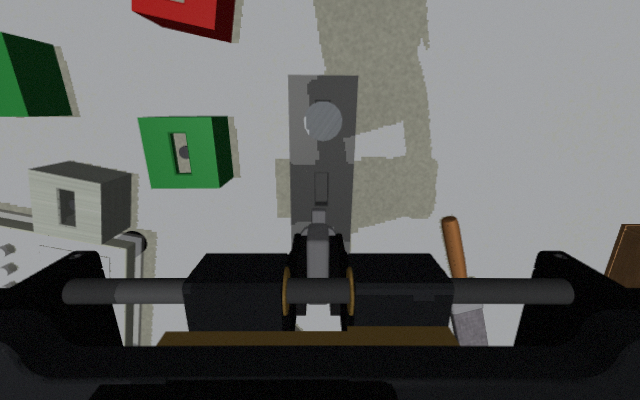

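The key is held, with grip force 35 N and width 11.6 mm, and its pocket at (321,187) is empty. The slot shows at (67,207). Next I'll move to where the wrist camera sees the dock centrally.

move_arm --commands '[[[-0.3, -1, 0, 0, 0, 0], [-0.7, -2.2, 0, 0, 0, 0], [-1.1, -3.5, 0, 0, 0, 0], [-1.5, -4.7, 0, 0, 0, 0], [-1.9, -5.8, 0, 0, 0, 0], [-2.1, -6.5, 0, 0, 0, 0], [-2.1, -6.5, 0, 0, 0, 0], [-2.1, -6.5, 0, 0, 0, 0], [-2.1, -6.5, 0, 0, 0, 0]]]'

```text
time: 5.55
position: [0.5882, 0.0046, 0.3503]
tool_rot: [-0.001, 1.0, 0.0, -0.001]
ft_force: [0.7, 0.8, 0.3]
grip_width: 0.0114
grip_force: 35.0
```

```bash
cat > slot.py <<'E'
from h import *
def slot(c,x0=.52,y0=.003):
    P=cloud(c); near=(abs(P[...,0]-x0)<.05)&(abs(P[...,1]-y0)<.05)&(c['range_z']>0)
    plate=near&(abs(P[...,2]-.05)<.004)
    pl=plate.astype(np.uint8)
    cs,h=cv2.findContours(pl,cv2.RETR_CCOMP,cv2.CHAIN_APPROX_NONE)
    for k,a in enumerate(cs):
        if h[0][k][3]>=0 and len(a)>25:
            w=onz(c,a.reshape(-1,2),.05)[:,:2]; r=cv2.minAreaRect((w*1000).astype(np.float32)); print('hole',r,cv2.contourArea(a)); 
    print('plate z',np.median(P[plate][:,2]))
if __name__=='__main__':
    import sys
    c=snap('wrist',sys.argv[1]); slot(c); o=get_obs(); print(o['position'],o['q'].round(2),o['grip_width'])
E
python3 slot.py w3
```

```text
hole ((517.18896484375, -2.0969200134277344), (16.653837203979492, 41.1426887512207), 77.8044662475586) 714.0
plate z 0.05002614372650199
[0.58829294 0.00453506 0.35049603] [-0.18  0.55  1.58  0.    1.02 -1.75] 0.011469483372483817
```

View pics/w3.png

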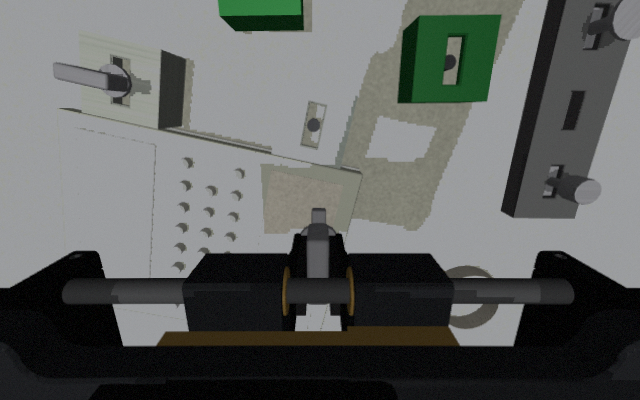

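The slot is at pixel (314,125). It measures 41 x 16.6 mm at plate height 50 mm, with its centre at (0.5172, -0.0021) and direction -12.2°, which agrees with the line between the two blocks. I'll hover above it first.

Run:
```python
from h import *
goto([.5182,-.0023,.285],np.radians(77.8))
```

```text
row [ 1.751e+00 -1.680e-01  1.639e+00  0.000e+00 -1.000e-03  2.150e-01] dist 0.096 rows 1.53878655057733 1.1503671134753244 q [-0.18  0.55  1.58  0.    1.02 -1.75]
```

move_arm --commands '[[[0.8, -0.08, 0.2, 0, 0, 0.1], [1.5, -0.15, 0.7, 0, 0, 0.215], [1.75, -0.17, 1.2, 0, 0, 0.215], [1.75, -0.17, 1.64, 0, 0, 0.215], [1.75, -0.17, 1.64, 0, 0, 0.215], [1.75, -0.17, 1.64, 0, 0, 0.215], [1.75, -0.17, 1.64, 0, 0, 0.215]]]'

```text
time: 6.48
position: [0.5192, -0.0034, 0.286]
tool_rot: [0.107, 0.994, -0.0, 0.001]
ft_force: [0.4, 0.4, -1.2]
grip_width: 0.0118
grip_force: 35.0
```

Run:
```python
from h import *
c=snap('wrist','w4');s=snap('scene','s4')
cv2.imwrite('pics/z4.png',cv2.resize(s['pixels'][130:250,260:420],None,fx=4.5,fy=4.5,interpolation=cv2.INTER_CUBIC))
o=get_obs();print(o['position'],o['ft_force'].round(2))
goto([.5182,-.0023,.244],np.radians(77.8))
```

```text
[ 0.51899936 -0.00347701  0.2858023 ] [-0.03  0.2  -0.99]
row [ 2.700e-02  2.500e-02  1.045e+00 -0.000e+00  1.000e-03 -2.000e-03] dist 0.042 rows 0.6692241680476243 0.01156103832725973 q [-0.22  0.57  1.8  -0.    0.77 -1.58]
```

View pics/z4.png

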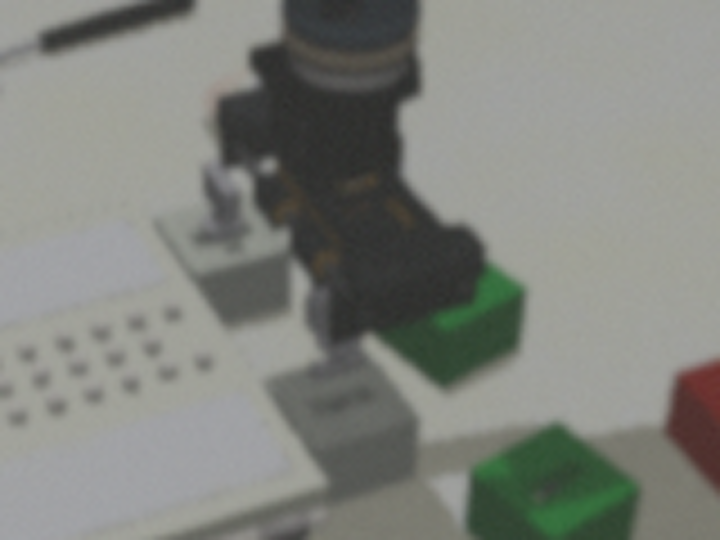

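The key's foot (crop 335,365) hangs above the free block's slot (345,400) and is aligned with it. I'll go down slowly.

move_arm --commands '[[[0.027, 0.025, 0.15, 0, 0, 0], [0.027, 0.025, 0.35, 0, 0, 0], [0.027, 0.025, 0.5, 0, 0, 0], [0.027, 0.025, 0.6, 0, 0, 0], [0.027, 0.025, 0.7, 0, 0, 0], [0.027, 0.025, 0.7, 0, 0, 0]]]'

```text
time: 7.32
position: [0.5178, -0.0024, 0.2568]
tool_rot: [0.107, 0.994, 0.0, -0.0]
ft_force: [-0.4, 0.2, -0.8]
grip_width: 0.012
grip_force: 35.0
```

The foot is in the slot with no contact force. Now I'll press.

move_arm --commands '[[[0, 0, 0.1, 0, 0, 0], [0, 0, 0.2, 0, 0, 0], [0, 0, 0.3, 0, 0, 0], [0, 0, 0.3, 0, 0, 0], [0, 0, 0.3, 0, 0, 0]]]'

```text
time: 7.95
position: [0.5181, -0.0024, 0.2454]
tool_rot: [0.107, 0.994, -0.0, 0.0]
ft_force: [-0.2, -0.7, 5.0]
grip_width: 0.0118
grip_force: 35.0
```

About 6 N of spring force means the foot is clear under the plate. Quarter turn next, in the direction that takes joint 6 towards 0.

move_arm --commands '[[[0, 0, 0, 0, 0, 0.16], [0, 0, 0, 0, 0, 0.33], [0, 0, 0, 0, 0, 0.5], [0, 0, 0, 0, 0, 0.67], [0, 0, 0, 0, 0, 0.84], [0, 0, 0, 0, 0, 1.01], [0, 0, 0, 0, 0, 1.18], [0, 0, 0, 0, 0, 1.35], [0, 0, 0, 0, 0, 1.5], [0, 0, 0, 0, 0, 1.57], [0, 0, 0, 0, 0, 1.57], [0, 0, 0, 0, 0, 1.57]]]'

```text
time: 9.45
position: [0.5177, -0.0023, 0.2452]
tool_rot: [0.778, 0.628, -0.0, -0.0]
ft_force: [-0.7, 1.0, 4.9]
grip_width: 0.012
grip_force: 35.0
```

move_arm --commands '[[[0, 0, -0.04, 0, 0, 0], [0, 0, -0.08, 0, 0, 0], [0, 0, -0.1, 0, 0, 0], [0, 0, -0.1, 0, 0, 0]]]'

```text
time: 9.95
position: [0.5178, -0.0024, 0.2485]
tool_rot: [0.779, 0.628, -0.0, -0.0]
ft_force: [0.6, -0.5, -3.6]
grip_width: 0.0114
grip_force: 35.0
```

move_arm --commands '[[[0, 0, 0, 0, 0, 0], [0, 0, 0, 0, 0, 0], [0, 0, 0, 0, 0, 0], [0, 0, 0, 0, 0, 0], [0, 0, 0, 0, 0, 0], [0, 0, 0, 0, 0, 0], [0, 0, 0, 0, 0, 0], [0, 0, 0, 0, 0, 0]]]' --claw 0

```text
time: 10.95
position: [0.5178, -0.0023, 0.2491]
tool_rot: [0.779, 0.628, -0.0, -0.0]
ft_force: [0.1, 0.0, -0.0]
grip_width: 0.0437
grip_force: 0.0
```

move_arm --commands '[[[0, 0, -0.5, 0, 0, 0], [0, 0, -1.2, 0, 0, 0], [0, 0, -2.2, 0, 0, 0], [0, 0, -3.2, 0, 0, 0], [0, 0, -3.2, 0, 0, 0], [0, 0, -3.2, 0, 0, 0]]]'

```text
time: 11.7
position: [0.5174, -0.0022, 0.3767]
tool_rot: [0.779, 0.628, -0.0, -0.0]
ft_force: [-0.1, -0.4, -0.6]
grip_width: 0.0432
grip_force: 0.0
```

Run:
```python
from h import *
s=snap('scene','s5');t=snap('top','t5');w=snap('wrist','w5')
for n,c in(('top',t),('scene',s),('wrist',w)):
    Q=cloud(c); m=(abs(Q[...,2]-.096)<.006)&(c['range_z']>0)&(abs(Q[...,0]-.517)<.04)&(abs(Q[...,1]+.002)<.04)
    q=Q[m]; print(n,len(q))
    if len(q)>8: print(q.mean(0),cv2.minAreaRect(q[:,:2].astype(np.float32)*1000))
a=cv2.resize(s['pixels'][130:250,260:420],(800,600),interpolation=cv2.INTER_CUBIC)
cv2.imwrite('pics/z5.png',a); print(get_obs()['grip_width'])
```

```text
top 0
scene 49
[ 5.20398408e-01 -2.19347979e-04  9.39597491e-02] ((519.7792358398438, -1.1500587463378906), (40.20326614379883, 12.41502571105957), 79.53199768066406)
wrist 509
[ 0.5170884  -0.00289106  0.09595129] ((516.7109985351562, -3.952371597290039), (40.03388977050781, 11.796574592590332), 78.13417053222656)
0.043572912218101285
```

View pics/z5.png

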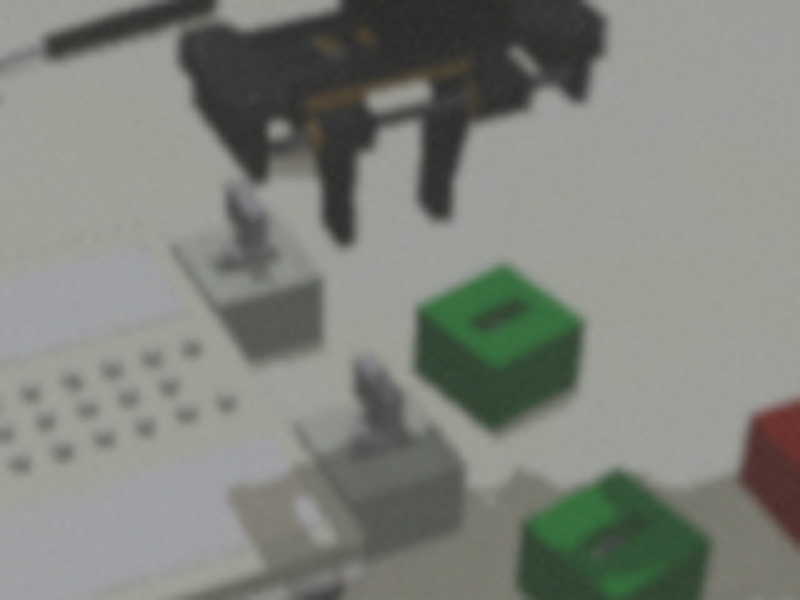

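The key at crop (380,400) stands upright and crosswise, like the other at (245,220). Its top is at 96 mm, its bar is at 78° against the slot's -12°, and it's centred within 2 mm. The gripper is clear, so I'll hand in.

```bash
python3 -c "
from rig import *
print(hand_in())"
```

```text
the job is handed in; nothing more can be done
None
```

The key is locked crosswise and upright in the free block and released; before hand-in its top measured 96 mm, about 2 mm off the slot's centre. The job is handed in, but the hand-in call returned no verdict.

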